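# Close and lock the valve module's service lid

## Robot

A 7-joint arm with a two-finger parallel gripper is mounted at the origin on the work surface. World frame = base frame: x ahead of the robot, y to its left, z up, the work surface at z = 0. Lengths are in m, angles in rad, forces in N, time in s.
With the tool pointing down it reaches from about 0.4 to 0.85 m from the base axis. Payload 6.9 kg.
Tool frame: the origin (TCP) lies midway between the tips of the shut fingers; the grasp point (between the pads) lies behind it (ctrl.pinch_z is the z of the grasp point in the tool frame, in m); z points along the fingers, y is the line along which they close (so a half turn about z gives the same grasp; the last joint's range is limited). The gripper opens to 85 mm and grips with 20 to 120 N. Pads are 22 mm wide; open, the fingers measure 114 mm over their backs; the gripper's body (76 mm by 85 mm) begins 54 mm behind the grasp point. The pads swing forward as they close: fully open they stand 13 mm farther back than shut.
Start: joints at [0.105, 0.507, -0.238, 1.5, 0.126, 1.149, -0.155], TCP at [0.625, -0, 0.196] pointing down, gripper open.
Joint ranges: [-3.08, 3.08], [-0.24, 2.05], [-1.43, 1.35], [0, 2.5], [-1.52, 4.66], [0.17, 1.96], [-2.89, 2.89]. Speed limits (rad/s): [2.39, 2.39, 3.14, 3.14, 3.14, 3.14, 3.14].

## Interface

Orientations are given as a unit quaternion [w, x, y, z].
In Python, from station import ctrl, get_state, vision, ticket, models gives the robot as it stands. Calls block until the motion is done:
- ctrl.movep(position, orientation): joint-space move of the TCP to a pose.
- ctrl.movel(position, frame=None, max_speed=0.15): straight line of the TCP; frame=None keeps the orientation; max_speed is the mean speed in m/s.
- ctrl.set_joints(angles): joint-space move.
- ctrl.ungrasp() and ctrl.close_gripper(force=None): open the fingers fully, or close them until they stop; force is the grip in N (None keeps the last).
- ctrl.pause(seconds).
- ctrl.ik(position, orientation): joint angles nearest the present ones, or None.
- get_state(): the state.
- vision.grab_frame(name): name is "scene" or "side" or "wrist"; returns (picture, depth): 400x640x3 uint8, blue, green, red; 400x640 float32, m along the optical axis (not along the pixel's ray), 0 where there is no reading.
- vision.camera_info(name): a dict with "mtx" (3x3 intrinsics, pixels), "dist_coeffs" ([k1, k2, p1, p2, k3] as OpenCV has them; the pictures are not rectified), "R" (3x3) and "t" (3): a world point X has camera coordinates R X + t; the wrist camera has in their place "hand_eye" (4x4, takes a point from camera to tool coordinates, whose origin is the TCP and whose axes are the flange's). Camera axes: x right, y down, z forward; pixel columns grow to the right and rows downward; lengths in m; the calibration is good to about 2 mm. A picture is of the moment at which its call begins: read the wrist's pose just before it. camera_info takes no time and is no camera call.
A pose or a line that the arm cannot do raises ctrl.Unreachable and nothing moves.
- ticket.close_job(): hands the job in; it is judged then, once.
Trained networks look in the newest picture that a camera, given by its name, has taken for a name from the list of things; names that differ only in an ending like _2 or _b are one class to them, and where a whole thing is asked for, a point or a joint stands for the part that bears it (a point fixed in the world has none). Each returns a list of dicts, best first, with "p" (0 to 1); they miss things now and then, are a little off and sometimes report something else, mostly with a low value. They report only what shows in the picture. A call takes as long as a camera call.
- models.recognise(camera, target): "point" ([column, row] in pixels, amid what is visible of it).
- models.masks_of(camera, target): "mask" (400x640 bool, what is visible of it) and "point" ([column, row] in pixels, amid what is visible of it).
The state is a dict: "time": time; "qpos": joint angles; "qd": joint speeds; "tau": joint torques, N m; "tcp_pos": TCP position; "eef_rot": TCP orientation; "contact_force": force on the tool from outside, world axes, zero at the start; "wrist_torque": the same for the moment, N m; "width": finger opening in m; "gripper_force": force on a finger pad.
Only numpy, scipy, OpenCV 4.12 (cv2) and the standard library are available. Lean on these libraries where they do the work, as an engineer would, in place of code of your own. Each camera call takes 0.05 s, during which the arm holds its last target. There are 200 camera calls.

## Task

The service lid of the low gas-valve module stands ajar and its slotted quarter-turn fastener is open. Push the lid fully shut, then set a fingertip in the fastener's slot and turn it clockwise a quarter turn, to its stop, so that the lid is locked; then withdraw. Nothing needs gripping: lift nothing, do not turn the fastener before the lid is shut, do not raise the lid further, and leave the things standing around undisturbed.

Things in the scene. Friction and masses are not known exactly. Their poses are not given: they have to be found in the camera images.
- module: Cream instrument box fixed to the bench, 260 mm (its x) by 340 mm (its y) by 110 mm tall. Origin: centre of its underside; z up; its -x side is the front and faces the robot, more or less. The 90 mm on its +y side is a fixed deck at 110 mm height; the rest is an open well covered by the lid.
- lid (a joint): Angle of the lid in rad: 0 is fully shut, growing as the front edge rises. The lid is a cream plate 230 mm (along the module's x) by 250 by 8 mm, centred on module y = -45 mm, free edge in front. The hinge is stiff: the lid stays where it is left; about 1 to 4 N down near the free edge closes it. Shut, its top is 118 mm above the bench.
- lid_hinge (a point): Middle of the lid's hinge line, which runs along the module's y axis at module x = +100 mm, y = -45 mm, 110 mm above the bench (the lid's underside). Its axes are the module's.
- lid_edge (a point): Point on the lid's top face, mid-width, 13 mm in from the free front edge and 217 mm from the hinge line: a good place to push. The flat strip there, between the free edge and the fastener's collar, is 29 mm wide. It moves with the lid; its axes are the lid's (with the lid shut, the module's).
- fastener (a joint): Turn of the slotted head in rad: 0 open (slot parallel to the lid's front edge), 1.571 locked, at the stop (slot pointing from front edge to hinge). Grows clockwise seen from above. Stays where it is left; friction 0.08 N m (4 N at 20 mm from the axis). Once locked, a cam under the lid stands beneath a catch and holds the lid shut; if the lid is not shut the cam cannot pass.
- slot (a point): Centre of the slot's floor, on the turning axis, 121 mm above the bench with the lid shut. Its z is the axis (outward from the lid), its y runs along the slot; both move with lid and head. The head is a round bare-aluminium disc 75 mm across, its axis 75 mm in from the lid's free front edge, mid-width. The slot runs right across it, 30 mm wide, 12 mm deep, with flat dark floor and upright walls.
- collar (a point): Centre of the collar's top rim, on the turning axis, 23 mm above the lid's underside (133 mm above the bench with the lid shut). The black collar is fixed to the lid, 80 mm inside and 92 mm outside diameter; it surrounds the head flush with its top and closes the slot's ends, so there is no outside to grip.
- tin: Bystander, loose: flat aluminium tin, 48 mm across, 26 mm tall, standing on the module's fixed deck. Origin: centre of its underside.
- vial: Bystander, loose: small amber vial, 24 mm across, 45 mm tall, standing on the module's fixed deck. Origin: centre of its underside.
- flask: Bystander, loose: white plastic bottle, 64 mm across, 130 mm tall, beside the module; its place may be swapped with the carton's. Origin: centre of its underside.
- carton: Bystander, loose: cardboard carton, 60 x 60 x 50 mm, beside the module; its place may be swapped with the bottle's. Origin: centre of its underside.
- driver: Bystander, loose: screwdriver lying on the bench in front of the module. Origin: centre of its underside.
- spanner: Bystander, loose: wrench lying on the bench to the left of the module. Origin: centre of its underside.
- beaker: Bystander, loose: glass beaker, 66 mm across, 80 mm tall, to the right of the module. Origin: centre of its underside.

How it is judged:
By the outcome, as a careful person would: the job done as asked, in the order asked, and still so for the second after the job is handed in, with the robot touching nothing.
It also fails if it takes over 48 s, if anything falls off the work surface, if the arm or the gripper's body presses on something with over 40 N, if the wrist force passes 120 N, or if a joint passes its speed limit or range.

## Working session

There is one attempt and no reset: what is moved stays moved. The work goes in short steps, each a Python script; the robot and the scene stay as the last script left them, time stands still between calls to the robot, and variables do not carry over. Pictures are saved under pics/ and viewed, at most 10 in all, crops included, and the job is handed in when it is done.

```bash
ls; mkdir -p pics; cat > h.py <<'E'
import numpy as np, cv2
from station import ctrl,get_state,vision,ticket,models
from scipy.spatial.transform import Rotation as Ro
def rot(q): return Ro.from_quat([q[1],q[2],q[3],q[0]]).as_matrix()
def quat(R):
    q=Ro.from_matrix(R).as_quat(); return [q[3],q[0],q[1],q[2]]
def campose(name):
    c=vision.camera_info(name)
    if name=="wrist":
        s=get_state(); T=np.eye(4); T[:3,:3]=rot(s["eef_rot"]); T[:3,3]=s["tcp_pos"]
        return T@np.array(c["hand_eye"])
    T=np.eye(4); R=np.array(c["R"]); T[:3,:3]=R.T; T[:3,3]=-R.T@np.array(c["t"]); return T
def grab(name):
    T=campose(name); im,d=vision.grab_frame(name); return im,d,T
def cloud(name,d,T):
    c=vision.camera_info(name); h,w=d.shape
    uv=np.stack(np.meshgrid(np.arange(w),np.arange(h)),-1).reshape(-1,1,2).astype(np.float64)
    n=cv2.undistortPoints(uv,np.array(c["mtx"],float),np.array(c["dist_coeffs"],float)).reshape(h,w,2)
    P=np.dstack([n*d[...,None],d])
    P=P@T[:3,:3].T+T[:3,3]; P[d<=0]=np.nan; return P
E
cat > a.py <<'E'
from h import *
ims=[]
for n in ["scene","side","wrist"]:
    im,d,T=grab(n); P=cloud(n,d,T); np.save(f"{n}_P.npy",P); cv2.imwrite(f"{n}_raw.png",im); cv2.imwrite(f"pics/{n}0.png",im)
    print(n,T[:3,3].round(3))
    for t in ["module","lid","lid_edge","fastener","slot","collar","tin","vial","flask","carton","driver","spanner","beaker"]:
        r=models.masks_of(n,t)
        if r and r[0]["p"]>.3:
            m=r[0]["mask"]; print(t,round(r[0]["p"],2),np.round(r[0]["point"]),m.sum(),np.nanmedian(P[m],0).round(3))
            np.save(f"{n}_{t}_m.npy",m)
s=get_state();print(s["time"],s["width"],s["eef_rot"],ctrl.pinch_z)
E
python3 a.py
```

```text
pics
scene [ 1.179 -0.163  0.963]
module 0.78 [326. 203.] 15923 [0.646 0.092 0.126]
lid 0.96 [314. 182.] 8860 [0.598 0.074 0.162]
lid_edge 0.73 [317. 181.] 8618 [0.599 0.074 0.162]
fastener 0.98 [308. 158.] 527 [0.552 0.076 0.192]
slot 0.81 [309. 158.] 552 [0.552 0.076 0.192]
collar 0.65 [314. 183.] 8940 [0.598 0.074 0.162]
tin 0.9 [373. 160.] 353 [0.573 0.244 0.134]
vial 0.47 [392. 178.] 117 [0.649 0.242 0.135]
flask 0.93 [415. 178.] 939 [0.621 0.333 0.077]
carton 0.95 [236. 200.] 647 [ 0.501 -0.103  0.048]
spanner 0.85 [445. 206.] 537 [0.692 0.41  0.005]
beaker 0.82 [237. 228.] 784 [ 0.575 -0.129  0.051]
side [ 0.365 -0.434  0.707]
module 0.57 [354. 290.] 1248 [ 0.588 -0.123  0.051]
lid 0.56 [306. 201.] 7196 [0.559 0.029 0.187]
lid_edge 0.9 [306. 196.] 7247 [0.56  0.03  0.187]
fastener 0.7 [298. 182.] 583 [0.557 0.067 0.194]
slot 0.9 [300. 185.] 547 [0.556 0.067 0.194]
collar 0.9 [308. 199.] 7209 [0.56  0.029 0.187]
vial 0.68 [306. 144.] 87 [0.64  0.242 0.138]
flask 0.67 [279. 140.] 270 [0.604 0.334 0.105]
carton 0.83 [306. 305.] 1093 [ 0.482 -0.114  0.05 ]
driver 0.73 [241. 246.] 397 [0.4   0.093 0.025]
spanner 0.54 [298. 148.] 27 [0.683 0.409 0.009]
beaker 0.78 [352. 291.] 1209 [ 0.589 -0.124  0.053]
wrist [0.624 0.067 0.373]
module 0.8 [222. 140.] 128106 [0.567 0.051 0.186]
lid_edge 0.84 [198. 139.] 115725 [0.555 0.051 0.189]
fastener 0.74 [177. 106.] 19052 [0.548 0.071 0.193]
collar 0.82 [195. 140.] 115597 [0.555 0.051 0.19 ]
beaker 0.73 [289. 313.] 2441 [ 0.583 -0.15   0.061]
2.1 0.08567602534086677 [-1.59388644e-06  7.07120810e-01  7.07092752e-01  4.76689841e-06] -0.0187
```

View pics/scene0.png

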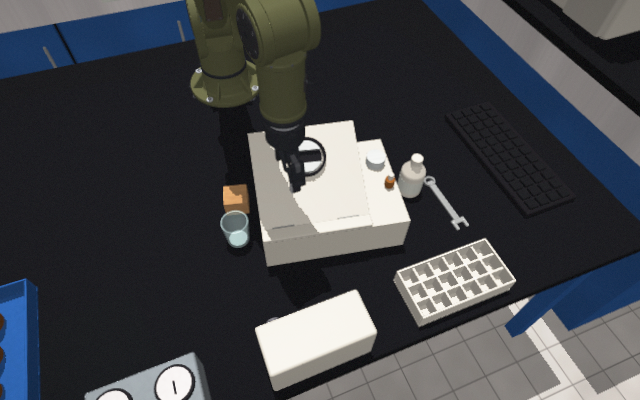

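View pics/wrist0.png

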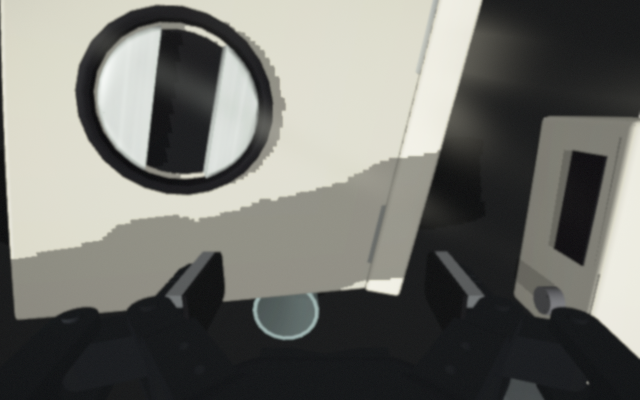

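```bash
cat > fit.py <<'E'
from h import *
for n in ["scene","side","wrist"]:
    P=np.load(f"{n}_P.npy")
    try: m=np.load(f"{n}_lid_m.npy")
    except: m=np.load(f"{n}_lid_edge_m.npy")
    Q=P[m]; Q=Q[~np.isnan(Q[:,0])]
    k=np.ones(len(Q),bool)
    for i in range(15):
        c=Q[k].mean(0); nn=np.linalg.svd(Q[k][::5]-c,full_matrices=False)[2][2]; nn*=np.sign(nn[2])
        r=(Q-c)@nn; k=np.abs(r)<max(.003,.02*.8**i)
    print(n,"normal",nn.round(4),"tilt",np.arccos(nn[2]).round(4),"yaw",np.arctan2(-nn[1],-nn[0]).round(4),k.sum(),len(Q))
    R=cv2.minAreaRect(Q[k][:,:2].astype(np.float32)); print("rect",R)
    # fastener
    try: m=np.load(f"{n}_fastener_m.npy")
    except: continue
    F=P[m];F=F[~np.isnan(F[:,0])]; h=(F-c)@nn; print("head h pct",np.percentile(h,[5,25,50,75,95]).round(4),F.mean(0).round(4), "plane at c",c.round(4))
E
python3 fit.py
```

```text
scene normal [ 0.4526 -0.0893  0.8873] tilt 0.4794 yaw 2.9468 7360 8816
rect ((0.5838453769683838, 0.06138433516025543), (0.2495608776807785, 0.2041313201189041), 78.72531127929688)
head h pct [0.001  0.0031 0.0116 0.0149 0.0172] [0.556  0.0765 0.1957] plane at c [0.5971 0.0616 0.1627]
side normal [ 0.451  -0.0914  0.8878] tilt 0.4782 yaw 2.9417 5974 7173
rect ((0.5831447243690491, 0.06183981895446777), (0.25294721126556396, 0.20635303854942322), 78.84564208984375)
head h pct [0.0022 0.0034 0.0136 0.0149 0.0158] [0.5544 0.0677 0.1988] plane at c [0.5688 0.0368 0.1768]
wrist normal [ 0.4523 -0.0914  0.8871] tilt 0.4797 yaw 2.9422 92481 115260
rect ((0.5793657302856445, 0.04894731193780899), (0.2215343564748764, 0.20464247465133667), 78.9703369140625)
head h pct [0.0019 0.0029 0.0133 0.0147 0.0157] [0.551  0.07   0.1975] plane at c [0.565  0.0401 0.177 ]
```

The lid is ajar with its collar and head at about (180,105) in the wrist view. The slot runs along module y. The fits agree: module yaw is about -0.196, tilt 0.479, and the hinge is near (0.680, 0.0425). Next I push the lid along its arc.

```bash
cat >> h.py <<'E'
yaw=-0.196; ex=np.array([np.cos(yaw),np.sin(yaw),0]); ey=np.array([-np.sin(yaw),np.cos(yaw),0]); ez=np.array([0,0,1.])
H=np.array([.680,.0425,.110])
def ori(a):  # a: clockwise turn of tool y from module y
    y=np.cos(a)*ey+np.sin(a)*ex; return quat(np.column_stack([np.cross(y,-ez),y,-ez]))
def edge(t): return H-.217*np.cos(t)*ex+.217*np.sin(t)*ez+.008*(np.sin(t)*ex+np.cos(t)*ez)
E
cat > push.py <<'E'
from h import *
ctrl.movel([.625,0,.29]); ctrl.close_gripper()
p=edge(.479)+ez*.06
ctrl.movep(p,ori(0)); s=get_state(); print(s["time"],s["qpos"],s["contact_force"])
for t in [.55,.45,.35,.25,.15,.07,.0]:
    ctrl.movel(edge(t)+ez*(.011*np.tan(t)+(.0 if t>0.01 else .002)),max_speed=.08)
    s=get_state(); print(t,np.round(s["tcp_pos"],4),np.round(s["contact_force"],1),round(s["time"],1))
for i in range(8):
    if s["contact_force"][2]>9: break
    ctrl.movel(edge(0)+ez*(.001-.001*i),max_speed=.03); s=get_state(); print(np.round(s["tcp_pos"],4),np.round(s["contact_force"],1),round(s["time"],1))
E
python3 push.py
```

```text
4.675 [ 0.23162689  0.28196123 -0.59024051  1.67017749  0.16488619  1.23887112
  0.97771524] [ 0.05241901  0.41117662 -0.02353912]
0.55 [0.5028 0.0778 0.2371] [-0.5 -0.8  0.4] 5.3
0.45 [0.4919 0.0799 0.2173] [-0.3  0.3 -1.2] 5.8
0.35 [0.483  0.0817 0.1962] [-0.  -0.3  1. ] 6.2
0.25 [0.476  0.083  0.1744] [ 0.5  0.4 -0.2] 6.6
0.15 [0.4709 0.084  0.1521] [-0.2 -0.3  0.6] 7.1
0.07 [0.4683 0.0845 0.134 ] [ 0.1 -0.4  0. ] 7.4
0.0 [0.4671 0.0847 0.12  ] [ 0.8 -0.1  0.3] 7.8
[0.4673 0.0847 0.1192] [0.4 0.8 0.5] 8.0
[0.4673 0.0848 0.1181] [-0.7  0.2  0.9] 8.3
[0.4671 0.0848 0.1169] [0.2 0.1 0.1] 8.5
[0.4671 0.0847 0.1159] [0.5 0.  0.3] 8.8
[0.4671 0.0847 0.1149] [0.2 0.7 0.6] 9.0
[0.4671 0.0847 0.1139] [ 0.3 -0.7  0.7] 9.3
[0.4671 0.0848 0.1129] [-0.2 -0.5 -0.2] 9.5
[0.4672 0.0848 0.112 ] [ 0.3 -0.4 -0.7] 9.8
```

```bash
python3 - <<'E'
from h import *
a=[]
for n in ["side","wrist"]:
    im,d,T=grab(n); P=cloud(n,d,T); np.save(f"{n}_P.npy",P); a.append(im[:, :])
    for t in ["lid","fastener"]:
        r=models.masks_of(n,t)
        if r: m=r[0]["mask"]; print(n,t,r[0]["p"],np.nanmedian(P[m],0)); np.save(f"{n}_{t}_m.npy",m)
cv2.imwrite("pics/b.png",cv2.resize(np.vstack(a),(480,600)))
E
python3 fit.py
```

```text
side lid 0.6 [0.56438077 0.03414834 0.13439069]
side fastener 0.96 [0.53313538 0.07297128 0.14945417]
wrist lid 0.61 [0.47445312 0.07922797 0.14443814]
wrist fastener 0.68 [0.50388183 0.07841106 0.15583154]
scene normal [ 0.4526 -0.0893  0.8873] tilt 0.4794 yaw 2.9468 7360 8816
rect ((0.5838453769683838, 0.06138433516025543), (0.2495608776807785, 0.2041313201189041), 78.72531127929688)
head h pct [0.001  0.0031 0.0116 0.0149 0.0172] [0.556  0.0765 0.1957] plane at c [0.5971 0.0616 0.1627]
side normal [ 0.1256 -0.0266  0.9917] tilt 0.1287 yaw 2.9328 7219 8465
rect ((0.569735586643219, 0.06471439450979233), (0.25340330600738525, 0.23039665818214417), 78.9404296875)
head h pct [0.0018 0.0032 0.013  0.0148 0.016 ] [0.5321 0.0734 0.1488] plane at c [0.5711 0.0406 0.1335]
wrist normal [ 0.1175 -0.0235  0.9928] tilt 0.1202 yaw 2.9439 33515 34864
rect ((0.49303439259529114, 0.08041727542877197), (0.2495718002319336, 0.07533334195613861), 78.8051986694336)
head h pct [0.0141 0.0146 0.0149 0.0153 0.0481] [0.5023 0.0786 0.1584] plane at c [0.4771 0.0832 0.1441]
```

View pics/b.png

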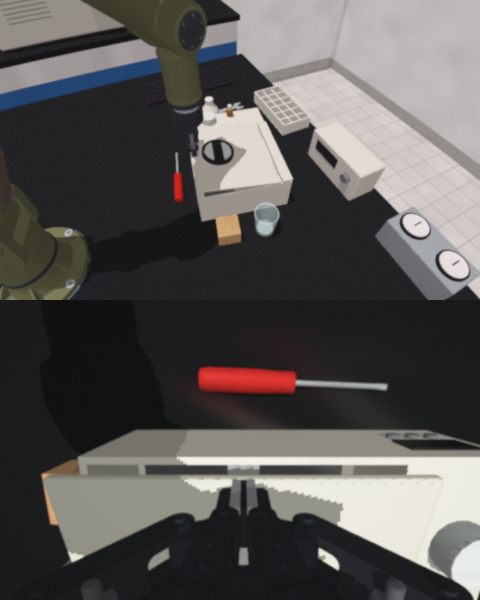

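```bash
python3 - <<'E'
from h import *
s=get_state(); print(s["width"],s["tcp_pos"],s["time"],s["eef_rot"],s["tau"],s["qpos"])
a=[]
for n in ["side","wrist"]:
    im,d,T=grab(n); c=vision.camera_info(n); Ti=np.linalg.inv(T)
    P=cloud(n,d,T)
    pr=lambda X: cv2.projectPoints(np.array([X]),cv2.Rodrigues(Ti[:3,:3])[0],Ti[:3,3],np.array(c["mtx"],float),np.array(c["dist_coeffs"],float))[0].ravel()
    u=pr(np.array(s["tcp_pos"])); print(n,u)
    im=im.copy()
    uu=u.copy(); 
    if n=="side": cr=cv2.resize(im[140:300,200:400],(640,512),interpolation=cv2.INTER_CUBIC)[:300]
    else:
        cv2.circle(im,(int(u[0]),int(u[1])),3,(0,255,0),1); cr=im[120:400]
    a.append(cr)
    if n=="side": print("depth profile around",[P[int(u[1])+k,int(u[0])].round(3) for k in (-24,-18,-12,-6,0,6)])
cv2.imwrite("pics/c.png",np.vstack(a))
E
```

```text
-0.00011637454594579524 [0.4671792  0.0847344  0.11198795] 10.0667 [1.59326175e-06 9.78655785e-02 9.95199643e-01 3.73265644e-06] [-2.37235014e-03 -4.65168178e+01 -4.46468130e+00 -1.91314745e+01
  1.17216175e-02  1.16059782e-03  5.49308618e-05] [ 0.16042636  0.40783836 -0.54476274  2.00107873  0.28839596  0.80762834
  0.82531285]
side [261.37266908 218.06817867]
depth profile around [array([0.463, 0.027, 0.242]), array([0.466, 0.054, 0.198]), array([0.468, 0.071, 0.164]), array([0.466, 0.07 , 0.148]), array([0.46 , 0.054, 0.148]), array([0.455, 0.04 , 0.147])]
wrist [322.97806037 232.94950471]
```

View pics/c.png

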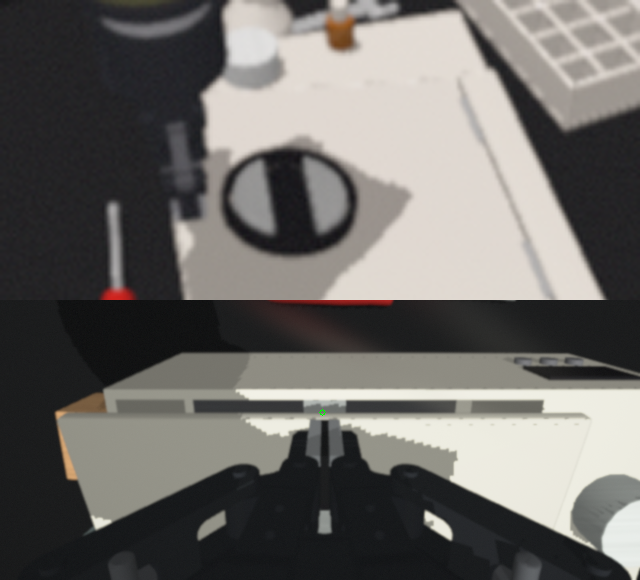

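```bash
python3 - <<'E'
from h import *
im,d,T=grab("wrist"); P=cloud("wrist",d,T); s=get_state()
for r in range(205,275,5):
    print(r,[ (((P[r,c]-H)@ex*1000).round(), ((P[r,c]-s["tcp_pos"])@ey*1000).round(),(P[r,c,2]*1000).round()) for c in (290,315,323,333)])
cv2.imwrite("pics/d.png",cv2.resize(im[195:285,260:390],(780,540),interpolation=cv2.INTER_CUBIC))
E
```

```text
205 [(np.float64(-230.0), np.float64(-19.0), np.float64(100.0)), (np.float64(-230.0), np.float64(-5.0), np.float64(101.0)), (np.float64(-230.0), np.float64(-0.0), np.float64(100.0)), (np.float64(-230.0), np.float64(6.0), np.float64(101.0))]
210 [(np.float64(-230.0), np.float64(-18.0), np.float64(110.0)), (np.float64(-230.0), np.float64(-4.0), np.float64(111.0)), (np.float64(-230.0), np.float64(-0.0), np.float64(110.0)), (np.float64(-230.0), np.float64(5.0), np.float64(111.0))]
215 [(np.float64(-227.0), np.float64(-18.0), np.float64(110.0)), (np.float64(-227.0), np.float64(-5.0), np.float64(109.0)), (np.float64(-227.0), np.float64(-0.0), np.float64(109.0)), (np.float64(-227.0), np.float64(6.0), np.float64(110.0))]
220 [(np.float64(-195.0), np.float64(-28.0), np.float64(24.0)), (np.float64(-223.0), np.float64(-5.0), np.float64(107.0)), (np.float64(-223.0), np.float64(-0.0), np.float64(108.0)), (np.float64(-223.0), np.float64(6.0), np.float64(107.0))]
225 [(np.float64(-190.0), np.float64(-28.0), np.float64(23.0)), (np.float64(-220.0), np.float64(-5.0), np.float64(108.0)), (np.float64(-2
[... 1562 characters left out ...]
16.0), np.float64(-15.0), np.float64(146.0)), (np.float64(-229.0), np.float64(-3.0), np.float64(172.0)), (np.float64(-229.0), np.float64(0.0), np.float64(172.0)), (np.float64(-229.0), np.float64(4.0), np.float64(172.0))]
265 [(np.float64(-225.0), np.float64(-13.0), np.float64(168.0)), (np.float64(-229.0), np.float64(-3.0), np.float64(176.0)), (np.float64(-229.0), np.float64(0.0), np.float64(176.0)), (np.float64(-229.0), np.float64(4.0), np.float64(176.0))]
270 [(np.float64(-225.0), np.float64(-12.0), np.float64(173.0)), (np.float64(-230.0), np.float64(-3.0), np.float64(182.0)), (np.float64(-229.0), np.float64(0.0), np.float64(180.0)), (np.float64(-229.0), np.float64(4.0), np.float64(181.0))]
```

View pics/d.png

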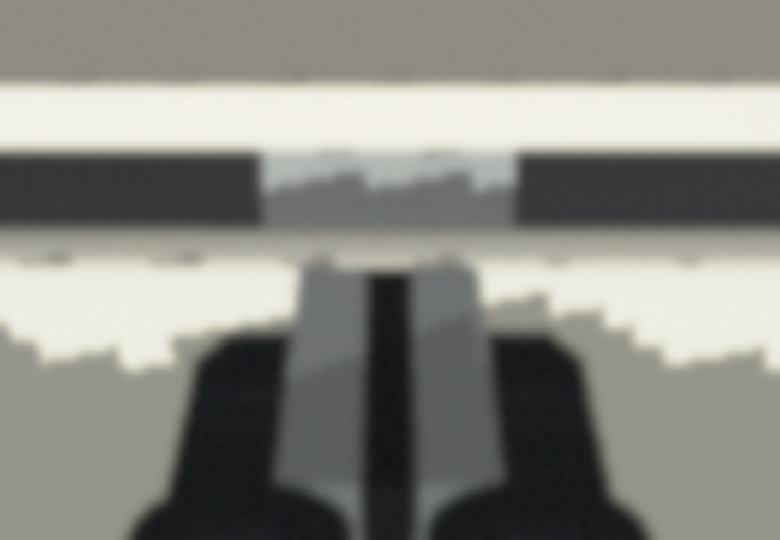

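The side and wrist views show the lid at about 0.125 rad with the fingertips still on its front strip, around (390,265) in the crop. The real tips therefore sit about 36 mm behind the nominal TCP. I'll keep pushing down, guarded by the force reading.

```bash
cat > push2.py <<'E'
from h import *
z=.112; s=get_state()
while z>.066:
    z-=.004 if z>.09 else .0015
    ctrl.movel(edge(0)*[1,1,0]+ez*z,max_speed=.05); s=get_state(); print(np.round(s["tcp_pos"],4),np.round(s["contact_force"],1),round(s["time"],1))
    if s["contact_force"][2]>8: break
im,d,T=grab("side"); P=cloud("side",d,T); np.save("side_P.npy",P)
m=models.masks_of("side","lid")[0]["mask"]; np.save("side_lid_m.npy",m)
E
python3 push2.py; python3 fit.py | sed -n 4,5p
```

```text
[0.467  0.0847 0.1077] [0.4 0.5 0.4] 10.5
[0.467  0.0847 0.1037] [-0.3  0.1 -0.4] 10.7
[0.467  0.0847 0.0997] [-0.7  0.   0.1] 11.0
[0.467  0.0847 0.0957] [ 0.1 -0.3  0.4] 11.2
[0.467  0.0847 0.0917] [-0.  -0.7 -0.5] 11.5
[0.467  0.0847 0.0877] [ 0.2 -0.2  0.4] 11.7
[0.4671 0.0847 0.0864] [0.  0.3 0.2] 12.0
[0.4671 0.0847 0.0849] [-0.   0.5 -0.3] 12.2
[0.4671 0.0847 0.0834] [0.7 0.6 0.4] 12.5
[0.4673 0.0848 0.0826] [-2.6 -1.3  8.9] 12.7
side normal [-9.0e-04 -2.7e-03  1.0e+00] tilt 0.0028 yaw 1.2594 7294 8515
rect ((0.5671054124832153, 0.06498634070158005), (0.2514041066169739, 0.2296697050333023), 78.7870864868164)
```

```bash
cat >> h.py <<'E'
OFF=.0354
def head(tag,name="wrist"):
    im,d,T=grab(name); P=cloud(name,d,T); Q=P.reshape(-1,3); c0=(H-.155*ex)
    r=np.hypot(*(Q[:,:2]-c0[:2]).T)
    A=Q[(r<.056)&(Q[:,2]>.1285)&(Q[:,2]<.138)]
    c,R=cv2.minEnclosingCircle(A[:,:2].astype(np.float32))
    r=np.hypot(*(Q[:,:2]-np.array(c)).T); B=Q[(r<.036)&(Q[:,2]<.125)&(Q[:,2]>.112)][:,:2]
    u=np.linalg.svd(B-B.mean(0),full_matrices=False)[2][0]
    a=np.arctan2(u@ex[:2],u@ey[:2]); cv2.imwrite(f"pics/{tag}.png",im)
    rel=B-np.array(c); v=np.array([-u[1],u[0]])
    print("centre",np.round(c,4),"R",R,"nominal",c0.round(4),len(A),len(B),"angle mod pi",a%np.pi,"slot mean offset",(rel@v).mean(), "span",np.ptp(rel@u),np.ptp(rel@v))
    return c
E
python3 - <<'E'
from h import *
p=np.array(get_state()["tcp_pos"]); ctrl.movel(p+[0,0,.05])
c=H-.155*ex
ctrl.movel(np.r_[(c-.0*ex)[:2],.20-OFF])
head("e"); head("e2","side"); print(get_state()["time"],get_state()["contact_force"])
E
```

```text
centre [0.5283 0.0734] R 0.046271517872810364 nominal [0.528  0.0727 0.11  ] 6962 4070 angle mod pi 0.04001410644357344 slot mean offset -0.001971058093114993 span 0.0718704922951112 0.02782517543828697
centre [0.5276 0.0724] R 0.04727475345134735 nominal [0.528  0.0727 0.11  ] 728 289 angle mod pi 0.03420977013525661 slot mean offset 0.0006452641995472961 span 0.06498532529291431 0.029650825839094952
14.0167 [-0.89387807 -0.23166559 -0.68562771]
```

View pics/e.png

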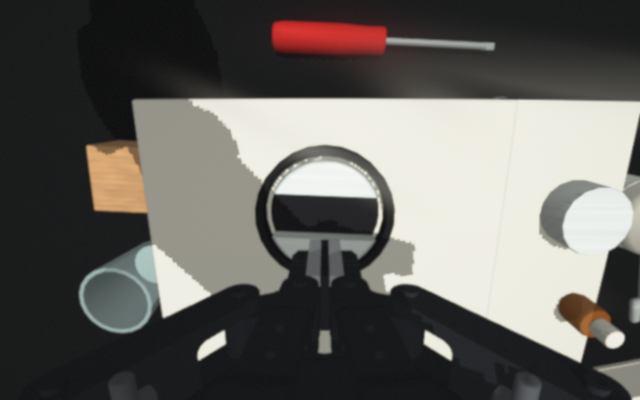

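The view shows the lid shut and flat, with the slot at (325,212) running along the lid's front edge. The axis matches the nominal position within 1 mm. I'll insert and turn.

```bash
cat > turn.py <<'E'
from h import *
c=np.array([.528,.0728]); r=.020
def tgt(a,z): return np.r_[c+r*(np.cos(a)*ey+np.sin(a)*ex)[:2],z-OFF]
a=0.03
ctrl.movel(tgt(a,.150),ori(a))
for z in (.134,.1245):
    ctrl.movel(tgt(a,z),ori(a),max_speed=.06); s=get_state(); print(z,np.round(s["contact_force"],1),np.round(s["tcp_pos"],4),round(s["time"],1))
    if s["contact_force"][2]>6: raise SystemExit("blocked")
while a<1.95:
    a+=.17 if a<1.5 else .04
    ctrl.movel(tgt(a,.1245),ori(a),max_speed=.06); s=get_state(); f=np.array(s["contact_force"])
    ft=-f@(-np.sin(a)*ey+np.cos(a)*ex); print(round(a,2),f.round(1),"ft",round(ft,1),round(s["time"],1))
    if ft>12 or np.linalg.norm(f)>25: break
E
python3 turn.py
```

```text
0.134 [ 0.1 -0.   0.7] [0.5323 0.092  0.0984] 14.9
0.1245 [-0.1 -0.4  0.1] [0.5322 0.0922 0.0887] 15.2
0.2 [-0.5 -0.3  0. ] ft 0.4 15.6
0.37 [-1.3  0.8  0.6] ft 1.5 15.9
0.54 [-2.4  1.7 -0.3] ft 2.9 16.2
0.71 [-1.9  1.1  0.4] ft 2.0 16.5
0.88 [-0.1  2.5  0.4] ft 2.3 16.8
1.05 [-0.8  1.5 -0.1] ft 1.7 17.1
1.22 [-0.6  1.9 -0.4] ft 1.9 17.5
1.39 [ 0.3  2.3 -0.2] ft 2.3 17.8
1.56 [ 1.   3.2 -0.2] ft 3.4 18.1
1.6 [0.  2.1 0.7] ft 2.0 18.4
1.64 [ 1.1  1.7 -0.5] ft 2.0 18.6
1.68 [ 1.1  2.2 -0.1] ft 2.4 18.9
1.72 [0.7 1.9 0.2] ft 2.0 19.1
1.76 [ 1.9  1.9 -0.6] ft 2.5 19.4
1.8 [ 3.9  4.2 -2.1] ft 5.5 19.6
1.84 [ 5.3  5.2 -2.9] ft 7.0 19.9
1.88 [ 6.6  5.9 -1.8] ft 8.3 20.1
1.92 [ 8.4  8.5 -4. ] ft 11.6 20.4
1.96 [ 9.3  9.  -2.9] ft 12.6 20.6
```

The force rises from about 1.78 rad, so the fastener is on its stop. I'll back off slightly, withdraw and check.

```bash
cat >> h.py <<'E'
E
python3 - <<'E'
from h import *
c=np.array([.528,.0728]); r=.020
def tgt(a,z): return np.r_[c+r*(np.cos(a)*ey+np.sin(a)*ex)[:2],z-OFF]
ctrl.movel(tgt(1.68,.1245),ori(1.68),max_speed=.06); print(np.round(get_state()["contact_force"],1))
ctrl.movel(tgt(1.68,.18),ori(1.68),max_speed=.1); ctrl.movel(tgt(1.68,.27),ori(1.68))
head("f"); head("f2","side")
im,d,T=grab("side"); P=cloud("side",d,T); np.save("side_P.npy",P)
m=models.masks_of("side","lid")[0]["mask"]; np.save("side_lid_m.npy",m)
for n in ("scene","side"):
    im,d,T=grab(n);P=cloud(n,d,T)
    for t in ["tin","vial","flask","carton","driver","spanner","beaker"]:
        q=models.masks_of(n,t)
        if q and q[0]["p"]>.3: print(n,t,np.nanmedian(P[q[0]["mask"]],0).round(3))
print(get_state()["time"],get_state()["contact_force"])
E
python3 fit.py | sed -n 4,5p
```

```text
[ 0.1 -0.3  0.1]
centre [0.5281 0.073 ] R 0.04600420594215393 nominal [0.528  0.0727 0.11  ] 5356 2533 angle mod pi 1.571441089284392 slot mean offset 0.0014832073135125944 span 0.07170771078963908 0.028490279191582438
centre [0.5274 0.0728] R 0.04695740342140198 nominal [0.528  0.0727 0.11  ] 785 227 angle mod pi 1.5528810709430667 slot mean offset -0.007040045815533294 span 0.07101737045304317 0.024345617458871288
scene tin [0.574 0.243 0.134]
scene vial [0.577 0.059 0.117]
scene flask [0.621 0.333 0.079]
scene carton [ 0.499 -0.104  0.048]
scene spanner [0.688 0.411 0.005]
scene beaker [ 0.578 -0.129  0.051]
side tin [0.563 0.238 0.137]
side vial [ 0.589 -0.121  0.052]
side flask [0.592 0.331 0.097]
side carton [ 0.483 -0.114  0.05 ]
side driver [0.4   0.092 0.025]
side beaker [ 0.588 -0.123  0.052]
23.4917 [ 0.91746654 -0.94317579 -0.56908924]
side normal [-4.0e-04 -2.1e-03  1.0e+00] tilt 0.0021 yaw 1.389 7730 8858
rect ((0.5668638348579407, 0.06503154337406158), (0.2527177035808563, 0.22916246950626373), 78.77889251708984)
```

View pics/f.png

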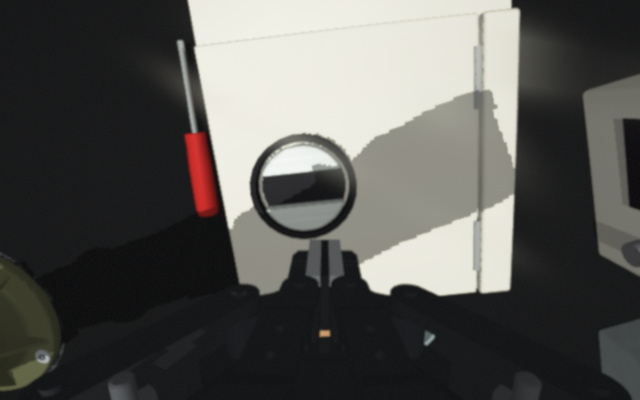

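The slot at (305,187) now points from the front edge to the hinge and measures 1.571 rad. The lid is flat, the tool is clear, and the bystanders I could re-locate (all but the vial, which the detector missed) have not moved.

```bash
python3 -c "
from h import *
print(ticket.close_job())"
```

```text
the job is handed in; nothing more can be done
None
```

The lid is shut, the fastener is turned to its stop at about 1.571 rad (locked), the arm is withdrawn clear, and the job was handed in at about 23.5 s; the vial was the one bystander I could not re-locate afterwards.

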